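Set the scale bar over a part to be scanned

ROBOT

A 6-joint arm with a two-finger parallel gripper is mounted at the origin on the work surface. World frame = base frame: x ahead of the robot, y to its left, z up, the work surface at z = 0. Lengths are in mm, angles in degrees, forces in N, time in s.
With the tool pointing down it reaches from about 350 to 875 mm from the base axis. Payload 4.2 kg.
Tool frame: the origin (TCP) lies at the centre of the arm's flange, where the gripper is bolted on; the fingertips stand 173 mm ahead of it and the grasp point (between the pads) lies 155 mm ahead of it; z points along the fingers, y is the direction in which the jaws open and shut (so a half turn about z gives the same grasp; the last joint's range is limited). The gripper opens to 85 mm and grips with 20 to 120 N. Pads are 22 mm wide; open, the fingers measure 114 mm over their backs; the gripper's body (76 mm by 85 mm) begins 54 mm behind the grasp point. The pads swing forward as they close: fully open they stand 13 mm farther back than shut.
Start: joints at [-60.47, 22.042, 0.453, 0, -68.411, -14.817], TCP at [158.759, -604.48, 404.712] pointing down, gripper open.
Joint ranges: [-179.83, 179.83], [-69.29, 118.12], [-61.27, 80.66], [-181.25, 117.63], [-171.15, -9.14], [-177.46, 177.46]. Speed limits (degrees/s): [159.86, 159.86, 180, 180, 180, 180].

INTERFACE

Orientations are given as [roll, pitch, yaw] about the fixed x, y, z axes, in that order (R = Rz(yaw) Ry(pitch) Rx(roll)).
In Python, from workcell import bot, eyes gives the robot as it stands.
- The arm moves only by the tool drive_tool, never from a script. Its argument "motion" is a list that holds one entry, the list of rows, each a list of 4 numbers: the shift along the tool's x, y, z in mm, then the turn about the tool's z in rad. In form: [[[x, y, z, turn], ...]]. A call has 1 to 12 rows; each row is the pose to reach, as a shift and turn from the pose commanded when the call began, along the tool's axes at that moment; what a row does not reach only later rows make up. A row lasts 1/8 s, in which the tool goes at most 62.5 mm and 10.7 degrees, less where a joint would pass 70% of its speed; a pose out of reach is approached as far as the arm can. A call with a gripper value outside its range is refused whole. "hand" is the finger opening in mm, from 0 to 85.4, set as the call begins (left out, the last holds). The fingers move at their own pace and stop on an object; "squeeze" is the grip in N (left out, the last holds). Time passes only in rows, so rows that repeat a pose let the fingers close. It gives the time, the measured TCP pose, the force and the opening at its end, in the units of the state.
- bot.get_state(): the state, without advancing time (a new reading comes with each control period).
- eyes.read_camera(name): name is "scene" or "top"; returns a dict with "frame" (420x560x3 uint8, red, green, blue), "depth" (420x560 float32, mm along the optical axis (not along the pixel's ray), 0 where there is no reading), "vertical_fov" (degrees; the focal length in pixels is half the picture's height over the tangent of half this angle, whatever the lens; pixels are square), "cx", "cy" (the principal point, pixels), "dist_coeffs" ([k1, k2, p1, p2, k3] as OpenCV has them; the pictures are not rectified), "world_from_camera" (4x4, takes a point from camera to world coordinates). Camera axes: x right, y down, z forward; pixel columns grow to the right and rows downward; lengths in mm; the calibration is good to about 2 mm. A picture is of the moment at which its call begins.
- bot.job_done(): hands the job in, once; it reports no verdict.
The state is a dict: "time_s": time; "qpos": joint angles; "joint_vel": joint speeds; "joint_efforts": joint torques, N m; "eef_pos": TCP position; "tcp_rot": TCP orientation; "force": force on the tool from outside, world axes, zero at the start; "ft_torque": the same for the moment, N m; "width": opening from 0.0 (shut) to 1.0 (fully open).
Only numpy, scipy, OpenCV 4.12 (cv2) and the standard library are available. Lean on these libraries where they do the work, as an engineer would, in place of code of your own. Each camera call takes 0.05 s, during which the arm holds its last target. There are 200 camera calls.

TASK

Get the grey moulding ready for scanning: first steady the two stands by dropping one steel weight into the open ballast box of each, lying down inside it, then lay the long aluminium bar across the two stands, over the moulding, flat in both notches and with both ends sticking out beyond the stands. Set the bar down, do not let it fall, and leave the moulding, the stands and everything else where they are.

Things in the scene. Friction and masses are not known exactly. Their poses are not given: they have to be found in the camera images.
- stand_left: Grey steel stand at the robot's left (+y), loose, 1.2 kg. Origin on the table under the middle of its notched post (56 mm in x, 24 in y, 99 high). The notch runs through along y: 34 mm wide in x, centred, 14 deep, floor 85 above the table. Towards -x of the post an open ballast box: outside 108 (x) by 60 (y), inside 100 by 52 mm, floor 4 mm thick, rim 45 above the table, centre at x = -85 mm.
- stand_right: The other stand, identical, beside the first at its -y side and parallel to it: its origin lies 125 to 155 mm from that of stand_left along -y, so the two notches are in line (within 2 mm).
- stand_left_pocket (a point): Centre of the inner floor of stand_left's ballast box, 4 mm above the table; axes as the stand.
- stand_right_pocket (a point): Centre of the inner floor of stand_right's ballast box, 4 mm above the table; axes as the stand.
- long_bar: The long bar: flat plain aluminium, 200 mm (x) by 24 mm (y) by 14 mm (z), 0.18 kg, with a small round target on each end. Origin at its centre. It lies flat on the foam block, its ends overhanging.
- short_bar: A bar of the same make, only 110 mm long, too short to span the stands; 24 by 14 mm, origin at its centre. It lies beside the long bar on the foam block, about 60 mm between their centre lines. Not needed.
- weight_a: Plain steel block, a weight: 76 mm (x) by 30 mm (y) by 36 mm (z), about 0.6 kg, origin at its centre. It lies on the rubber mat.
- weight_b: A second steel weight, the same.
- moulding: Grey plastic moulding, the part to be scanned, loose, standing between the two posts: 120 mm (x) by 70 mm (y), 63 mm high; origin at the centre of its underside.
- foam: Fixed blue foam block with a plywood top, 140 mm (x) by 120 mm (y), 50 mm high; origin at the centre of its underside. To the left or right of the stands.
- mat: Fixed black rubber mat, 240 mm (x) by 110 mm (y), 3 mm thick; origin at the centre of its underside. On the other side of the stands from the foam block.
- spray_can: Loose aluminium spray can, 62 mm across and 130 mm high, beyond the moulding to the left; origin under its centre.
- mug: Loose white mug, 76 mm across and 90 mm high, between the robot and the stands; origin under its centre.
- scanner: Loose black hand-held scanner lying at the far right, about 130 by 145 mm, 55 mm high; origin under the middle of its head.
- wrench: Loose 170 mm wrench lying flat at the near right; origin under its middle.
There are look-alikes about, which are no part of the job. Leave any orange look-alike of the weight_a alone.

How it is judged (in metres and radians):
On the way, in this order (a step that is already met when the one before it is completed fails the run):
1. one steel weight lies in the ballast box of each stand (((x of weight_a in the frame of stand_left_pocket between -0.03 and 0.03 m and y of weight_a in the frame of stand_left_pocket between -0.02 and 0.02 m and z of weight_a in the frame of stand_left_pocket between 0.01 and 0.023 m and x of weight_b in the frame of stand_right_pocket between -0.03 and 0.03 m and y of weight_b in the frame of stand_right_pocket between -0.02 and 0.02 m and z of weight_b in the frame of stand_right_pocket between 0.01 and 0.023 m) or (x of weight_b in the frame of stand_left_pocket between -0.03 and 0.03 m and y of weight_b in the frame of stand_left_pocket between -0.02 and 0.02 m and z of weight_b in the frame of stand_left_pocket between 0.01 and 0.023 m and x of weight_a in the frame of stand_right_pocket between -0.03 and 0.03 m and y of weight_a in the frame of stand_right_pocket between -0.02 and 0.02 m and z of weight_a in the frame of stand_right_pocket between 0.01 and 0.023 m))), for 0.2 s.
2. the long bar lies in both notches (x of long_bar in the frame of stand_left between -0.009 and 0.009 m and z of long_bar in the frame of stand_left between 0.088 and 0.0955 m and angle between the x axis of long_bar and the y axis of stand_left, either way round below 0.1 rad and x of long_bar in the frame of stand_right between -0.009 and 0.009 m and z of long_bar in the frame of stand_right between 0.088 and 0.0955 m and angle between the x axis of long_bar and the y axis of stand_right, either way round below 0.1 rad and y of long_bar in the frame of stand_left above -0.088 m and y of long_bar in the frame of stand_right below 0.088 m), for 0.2 s.
At the end, for the whole second after the job is handed in: One weight lies in each ballast box (within 30 mm along, 20 mm across, centre 10-23 mm above its floor). The long bar lies flat in both notches (centre 88-95.5 mm up, within 9 mm and 0.1 rad of their line), both ends reaching past the posts' outer faces. Bar and weights at rest (< 20 mm/s) (all of step 2 and ((x of weight_a in the frame of stand_left_pocket between -0.03 and 0.03 m and y of weight_a in the frame of stand_left_pocket between -0.02 and 0.02 m and z of weight_a in the frame of stand_left_pocket between 0.01 and 0.023 m and x of weight_b in the frame of stand_right_pocket between -0.03 and 0.03 m and y of weight_b in the frame of stand_right_pocket between -0.02 and 0.02 m and z of weight_b in the frame of stand_right_pocket between 0.01 and 0.023 m) or (x of weight_b in the frame of stand_left_pocket between -0.03 and 0.03 m and y of weight_b in the frame of stand_left_pocket between -0.02 and 0.02 m and z of weight_b in the frame of stand_left_pocket between 0.01 and 0.023 m and x of weight_a in the frame of stand_right_pocket between -0.03 and 0.03 m and y of weight_a in the frame of stand_right_pocket between -0.02 and 0.02 m and z of weight_a in the frame of stand_right_pocket between 0.01 and 0.023 m)) and linear speed of each of long_bar, weight_a, weight_b below 0.02 m/s); the robot touches nothing.
It fails at once if the long bar is let fall or flung: faster than 0.7 m/s while the fingers do not touch it (linear speed of long_bar above 0.7 m/s and contact force between the fingers and long_bar below 0.05 N).
It fails at once if the moulding is moved by more than 12 mm or tipped (distance of moulding from where it was at the start of the episode above 0.012 m or angle between moulding's own z axis and vertical above 0.2 rad).
It fails at once if a stand is moved by more than 20 mm or tipped (distance of any of stand_left, stand_right from where it was at the start of the episode above 0.02 m or angle between any of stand_left, stand_right's own z axis and vertical above 0.15 rad).
It fails at once if the short bar, spray can, mug, scanner or wrench is moved by more than 25 mm (distance of any of short_bar, spray_can, mug, scanner, wrench from where it was at the start of the episode above 0.025 m).
It also fails if it takes over 67 s, if anything falls off the work surface, if the arm or the gripper's body presses on something with over 40 N, if the wrist force passes 120 N, or if a joint passes its speed limit or range.

## Working session

There is one attempt and no reset: what is moved stays moved. The work goes in short steps, Python scripts to look and compute and a tool call to move; the robot and the scene stay as the last step left them, time stands still between calls to the robot, and variables do not carry over. Pictures are saved under pics/ and viewed, about 8 in all and at most 12, crops included, and the job is handed in when it is done.

Besides the shell and the picture viewer there is one more tool, called after "Call:" as name(argument=value, ...), one argument or row to a line, values as JSON. drive_tool: Moves the arm, as the interface text tells. Its arguments: {"type":"object","properties":{"motion":{"type":"array"},"hand":{"type":"number"},"squeeze":{"type":"number"}},"required":["motion"]}

```bash
mkdir -p pics; ls; cat > h.py <<'E'
import numpy as np, cv2
from workcell import bot, eyes
def cam(n):
    c=eyes.read_camera(n); f=210/np.tan(np.radians(c['vertical_fov'])/2)
    c['K']=np.array([[f,0,c['cx']],[0,f,c['cy']],[0,0,1]]); c['D']=np.array(c['dist_coeffs'],float)
    c['T']=np.array(c['world_from_camera']); return c
def cloud(c):
    h,w=c['depth'].shape; v,u=np.mgrid[:h,:w]
    p=cv2.undistortPoints(np.stack([u,v],-1).reshape(-1,1,2).astype(float),c['K'],c['D']).reshape(h,w,2)
    P=np.dstack([p,np.ones((h,w))])*c['depth'][...,None]
    return P@c['T'][:3,:3].T+c['T'][:3,3]
def ray(c,uv,z):
    p=cv2.undistortPoints(np.array(uv,float).reshape(-1,1,2),c['K'],c['D']).reshape(-1,2)
    d=np.c_[p,np.ones(len(p))]@c['T'][:3,:3].T; o=c['T'][:3,3]
    return o+d*((z-o[2])/d[:,2])[:,None]
E
python3 - <<'E'
from h import *
for n in('scene','top'):
    c=cam(n); cv2.imwrite(f'pics/{n}0.png',c['frame'][...,::-1]); print(n,c['T'].round(3).tolist(),c['K'][0,0],c['D'],(c['depth']>0).mean())
    np.savez(f'{n}0.npz',P=cloud(c),**{k:v for k,v in c.items()})
s=bot.get_state(); print(s)
E
```

```text
pics
scene [[0.432, 0.596, -0.677, 1447.511], [0.902, -0.282, 0.327, -451.139], [0.003, -0.752, -0.659, 950.044], [0.0, 0.0, 0.0, 1.0]] 529.578533359083 [-0.17519927  0.          0.          0.          0.        ] 0.995922619047619
top [[0.07, -0.973, 0.219, 279.109], [-0.998, -0.068, 0.017, -18.699], [-0.002, -0.219, -0.976, 1178.218], [0.0, 0.0, 0.0, 1.0]] 482.37982540188517 [0.00946359 0.         0.         0.         0.        ] 0.9956420068027211
{'time_s': 0.1, 'qpos': array([-6.04676591e+01,  2.20869157e+01,  3.88940376e-01, -2.68481495e-02,
       -6.84105421e+01, -1.48146141e+01]), 'joint_vel': array([-0.02197603, -0.11078174,  0.26051785,  0.12457326, -0.01198232,
        0.09375307]), 'joint_efforts': array([-1.53434926e-04, -3.93318558e+01,  1.88929743e+01,  4.19794723e+00,
       -2.57456006e-03,  1.04203515e-06]), 'eef_pos': array([ 158.75886691, -604.32022524,  403.72987075]), 'tcp_rot': array([ 1.79888709e+02, -3.63100091e-03, -1.65292172e+02]), 'force': array([ 0.34144471, -0.15503998, -0.30627403]), 'ft_torque': array([ 0.0681935 ,  0.02247409, -0.00353659]), 'width': 1.0025911792582336}
```

View pics/top0.png

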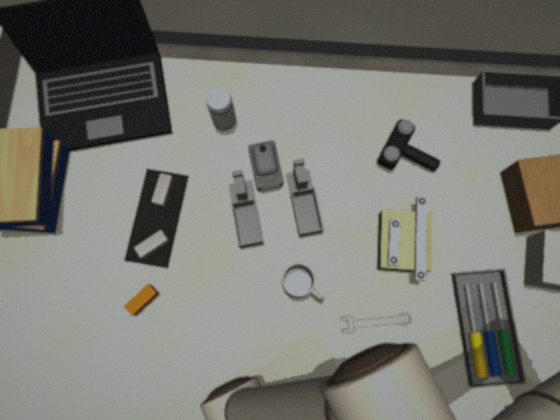

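View pics/scene0.png

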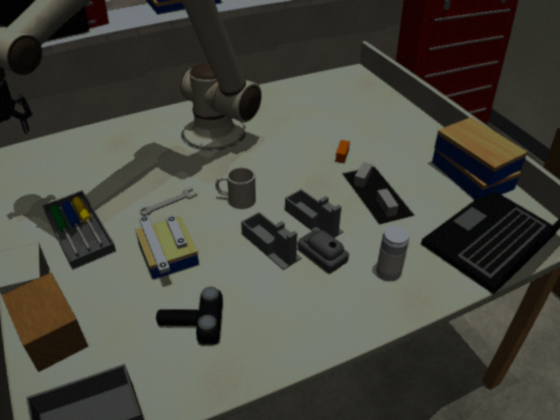

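Top view: stands at about (243,208) and (306,198), moulding (265,165), mat with steel weights at (161,190) and (151,243), orange look-alike (141,300). The foam is at (405,240), with the long bar at (421,237) and the short one at (394,243). The scene view confirms this. Next I measure using depth and height.

```bash
cat > seg.py <<'E'
from h import *
def rects(P,mask,zlo,zhi,minpx=40):
    m=(mask&(P[...,2]>zlo)&(P[...,2]<zhi)).astype(np.uint8)
    n,l,st,_=cv2.connectedComponentsWithStats(m)
    out=[]
    for i in range(1,n):
        if st[i,4]<minpx: continue
        q=P[l==i]
        (cx,cy),(w,h),a=cv2.minAreaRect(q[:,:2].astype(np.float32))
        if w<h: w,h,a=h,w,a-90
        out.append((round(cx,1),round(cy,1),round(w,1),round(h,1),round((a+90)%180-90,1),round(float(np.median(q[:,2])),1),int(st[i,4]),[int(st[i,0]+st[i,2]/2),int(st[i,1]+st[i,3]/2)]))
    return out
def box(shape,u0,v0,u1,v1):
    m=np.zeros(shape,bool); m[v0:v1,u0:u1]=1; return m
E
python3 - <<'E'
from seg import *
d=np.load('top0.npz'); P=d['P']; F=d['frame']; s=P.shape[:2]
print('tbl z', np.median(P[320:340,230:260,2]), P[320:340,230:260,2].std(), np.median(P[100:120,300:360,2]))
print('weights'); [print(r) for r in rects(P,box(s,115,160,195,275),25,50)]
print('post');[print(r) for r in rects(P,box(s,220,130,335,255),88,110,8)]
print('rim');[print(r) for r in rects(P,box(s,220,130,335,255),35,52)]
print('notch');[print(r) for r in rects(P,box(s,220,130,335,255),78,89,5)]
print('moulding');[print(r) for r in rects(P,box(s,220,130,335,255),52,72)]
print('foam');[print(r) for r in rects(P,box(s,370,180,445,290),40,56)]
print('bars');[print(r) for r in rects(P,box(s,370,180,445,290),58,75)]
print('all');[print(r) for r in rects(P,box(s,180,60,450,340),12,200)]
for v in (160,176,190,205,220,235,243): print(v,P[v,225:330:3,2].round().astype(int).tolist())
E
```

```text
tbl z -0.6488221850135005 117.3122577165571 -0.5091858670461988
weights
(575.2, 298.0, 76.8, 32.2, -11.8, 38.0, 413, [162, 189])
(438.6, 306.8, 76.8, 32.4, -50.6, 37.8, 441, [151, 244])
post
(647.9, -32.7, 24.0, 12.0, -73.2, 97.7, 60, [299, 162])
(610.3, 110.4, 23.3, 13.0, -71.8, 97.4, 60, [237, 173])
(605.2, -43.7, 23.7, 14.8, -84.8, 97.2, 65, [302, 180])
(566.5, 98.5, 23.8, 11.6, -77.0, 98.4, 60, [240, 191])
rim
(625.6, 40.1, 58.2, 33.6, -69.6, 41.0, 201, [267, 175])
(546.8, -59.8, 113.1, 60.1, 15.0, 43.9, 303, [307, 210])
(508.7, 83.2, 113.6, 60.0, 14.9, 43.8, 283, [247, 221])
notch
(629.5, -37.8, 32.6, 24.0, 15.3, 84.9, 130, [300, 171])
(591.4, 105.1, 30.7, 23.9, 13.8, 84.1, 130, [239, 182])
(598.5, -42.3, 14.9, 1.6, -74.3, 86.5, 9, [301, 183])
(561.9, 97.7, 21.7, 1.6, -74.4, 82.1, 12, [241, 194])
moulding
(665.6, 51.3, 80.1, 52.5, 14.5, 58.3, 604, [264, 158])
foam
(485.9, -278.8, 157.4, 80.4, -0.2, 49.4, 1537, [397, 241])
(488.7, -352.1, 140.1, 14.7, 0.3, 49.5, 339, [429, 241])
bars
(493.9, -329.7, 200.7, 26.7, -0.6, 63.4, 900, [420, 238])
(478.6, -267.2, 109.3, 25.4, -1.4, 63.7
[... 639 characters left out ...]
3, 1, 0, 5, 3, 29, 85, 87, 84, 99, 7, -3, -1, -1, -4, -1, 2]
190 [0, 1, 7, 1, 99, 98, 98, 7, 3, 2, -2, 11, 10, -3, -4, -1, 1, 1, 1, -3, 5, 1, 2, 44, 43, 44, 38, 35, 30, 25, 47, -6, -1, -4, -1]
205 [-2, -4, 46, 24, 13, 9, 6, 6, 4, 4, 45, 0, 3, -3, 0, -3, -4, 0, 1, 3, 0, -6, -4, 44, 4, 8, 3, 7, 7, 6, 10, 47, -1, 0, -5]
220 [-2, 0, -2, 43, 4, 3, 2, 2, 5, 4, 6, 44, -1, 5, -2, 1, 2, 3, -2, -3, 0, 3, 1, -2, 45, 5, 1, 4, 3, 4, 3, 7, 47, -2, 2]
235 [-2, -4, 0, -3, 43, 4, 4, 4, 2, 2, 5, 6, 42, 3, -2, -1, 0, -4, 1, -2, -1, -1, -5, -1, -5, 21, 11, 1, -5, 1, -1, -3, 0, 1, 0]
243 [0, 2, 0, 0, -2, 5, 43, 47, 44, 37, 30, 16, 10, 2, -5, -2, -1, 0, 0, -3, -1, 4, -3, -2, -1, -5, -4, -1, 3, -4, -1, 0, 3, 1, 1]
```

```bash
cat > go.py <<'E'
import sys
from h import *
# go.py x y z yaw : shift in tool axes and turn
def go(x,y,z,yaw):
    s=bot.get_state(); p=s['eef_pos']; r=np.radians(s['tcp_rot'])
    a=r[2]; R=cv2.Rodrigues(np.array([0,0,a]))[0]@np.diag([1,-1,-1])
    d=R.T@(np.array([x,y,z])-p); t=-(yaw-np.degrees(a))
    print('shift',d.round(1),'turn',np.radians((t+180)%360-180).round(3),'q6',s['qpos'][5].round(1),'q1',s['qpos'][0].round(1),'t',round(s['time_s'],2),'F',s['force'].round(1),'w',s['width'].round(3))
if __name__=='__main__': go(*map(float,sys.argv[1:5]))
E
python3 - <<'E'
from seg import *
d=np.load('scene0.npz'); P=d['P']; s=P.shape[:2]
print('tbl',np.median(P[320:340,300:360,2]))
print('weights'); [print(r) for r in rects(P,box(s,343,155,412,222),28,50)]
print('foam'); [print(r) for r in rects(P,box(s,125,200,205,280),58,72)]
print('post');[print(r) for r in rects(P,box(s,230,180,348,275),90,110,8)]
E
python3 go.py 575 298 330 168.2
```

```text
tbl 0.5020408377593526
weights
(437.2, 301.3, 81.3, 32.1, -51.2, 39.9, 205, [363, 172])
(572.1, 294.7, 82.5, 33.0, -9.3, 39.5, 266, [388, 200])
foam
(491.5, -333.5, 205.7, 25.1, -0.4, 64.6, 594, [154, 243])
(477.1, -269.5, 117.0, 25.3, -1.5, 64.7, 308, [176, 231])
post
(394.5, -79.0, 30.6, 4.8, 36.5, 91.5, 12, [235, 182])
(409.2, -56.3, 18.1, 5.4, 81.0, 92.2, 10, [245, 183])
(566.2, 95.4, 27.2, 16.0, 88.9, 99.1, 58, [324, 200])
(608.6, 109.1, 28.1, 14.4, -66.2, 98.1, 59, [337, 208])
(603.0, -47.5, 25.8, 14.8, -80.3, 98.8, 67, [279, 225])
(645.6, -35.0, 25.1, 16.4, -82.1, 98.5, 65, [292, 236])Traceback (most recent call last):
  File "go.py", line 9, in <module>
    if __name__=='__main__': go(*map(float,sys.argv[1:5]))
                             ~~^^^^^^^^^^^^^^^^^^^^^^^^^^^
  File "go.py", line 8, in go
    print('shift',d.round(1),'turn',np.radians((t+180)%360-180).round(3),'q6',s['qpos'][5].round(1),'q1',s['qpos'][0].round(1),'t',round(s['time_s'],2),'F',s['force'].round(1),'w',s['width'].round(3))
                                                                                                                                                                                    ^^^^^^^^^^^^^^^^
AttributeError: 'float' object has no attribute 'round'
```

```bash
sed -i "s/s\['width'\].round(3)/round(float(s['width']),3)/" go.py; python3 go.py 574 296.7 300 168.2
```

```text
shift [-630.4  766.1  103.7] turn 0.463 q6 -14.8 q1 -60.5 t 0.1 F [ 0.3 -0.2 -0.3] w 1.003
```

Call:
drive_tool(
  motion=[
    [[-40,48,0,0.05],[-80,97,0,0.1],[-120,146,0,0.15],[-160,195,0,0.2],[-198,240,0,0.25],[-236,286,0,0.3],[-274,332,0,0.35],[-312,378,0,0.4],[-350,424,0,0.463],[-388,470,0,0.463],[-426,516,0,0.463],[-464,562,0,0.463]],
  ],
  hand=60,
  squeeze=60,
)

```text
time_s: 1.6
eef_pos: [465.0, 58.9, 404.6]
tcp_rot: [-180.0, -0.0, 168.2]
force: [0.8, 0.1, -0.6]
width: 0.702
```

```bash
python3 go.py 574 296.7 260 168.2
```

```text
shift [-58.1 255.  144.6] turn 0.0 q6 -128.9 q1 27.2 t 1.6 F [ 0.8  0.1 -0.6] w 0.702
```

Call:
drive_tool(
  motion=[
    [[-14,60,30,0],[-28,120,50,0],[-42,180,80,0],[-54,235,110,0],[-58,255,144,0],[-58,255,144,0],[-58,255,144,0]],
  ],
)

```text
time_s: 2.48
eef_pos: [573.8, 294.4, 260.8]
tcp_rot: [-180.0, -0.0, 168.2]
force: [-0.3, -1.0, 0.6]
width: 0.703
```

```bash
python3 go.py 574 296.7 198 168.2; python3 - <<'E'
from seg import *
c=cam('top');P=cloud(c)
cv2.imwrite('pics/t1.png',c['frame'][100:300,60:320,::-1].repeat(2,0).repeat(2,1))
c=cam('scene');P=cloud(c);np.savez('s1.npz',P=P,frame=c['frame'])
cv2.imwrite('pics/s1.png',c['frame'][60:260,280:540,::-1].repeat(2,0).repeat(2,1))
E
python3 -c "
import cv2,numpy as np
cv2.imwrite('pics/ts1.png',cv2.convertScaleAbs(np.hstack([cv2.resize(cv2.imread('pics/'+n),(400,308)) for n in('t1.png','s1.png')]),alpha=1.6))"
```

```text
shift [ 0.2  2.3 62.8] turn -0.0 q6 -143.3 q1 41.5 t 2.48 F [-0.3 -1.   0.6] w 0.703
```

View pics/ts1.png

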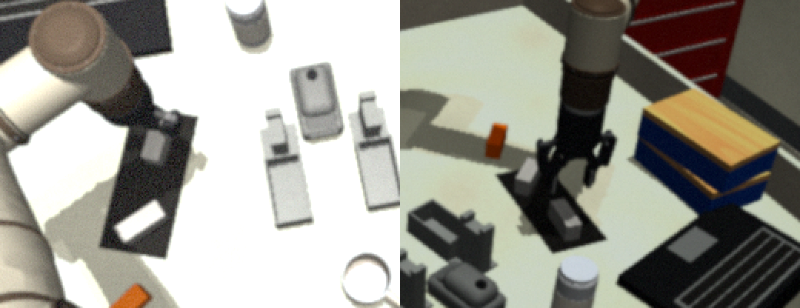

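The picture shows the gripper above weight 1 (right panel, fingers around (545,190) and (600,165)), straddling it. I check the fingertip positions numerically.

```bash
python3 - <<'E'
from h import *
P=np.load('s1.npz')['P']
a=np.radians(168.2); q=P-[573.8,294.4,0]
lx=q[...,0]*np.cos(a)+q[...,1]*np.sin(a); ly=q[...,0]*np.sin(a)-q[...,1]*np.cos(a)
m=(abs(lx)<40)&(abs(ly)<75)&(P[...,2]>50)&(P[...,2]<200)
for lo in range(50,150,6):
    k=m&(P[...,2]>=lo)&(P[...,2]<lo+6)
    for s in(-1,1):
        j=k&(ly*s>0)
        if j.sum()>2: print(lo,s,j.sum(),'ly',np.percentile(ly[j],[2,98]).round(),'lx',np.percentile(lx[j],[2,98]).round())
E
```

```text
92 1 7 ly [30. 36.] lx [-11.   9.]
98 -1 8 ly [-44. -30.] lx [-8.  1.]
98 1 11 ly [26. 40.] lx [-11.  12.]
104 -1 14 ly [-45. -35.] lx [-11.   7.]
104 1 13 ly [28. 37.] lx [-11.   7.]
110 -1 15 ly [-46. -31.] lx [-12.   6.]
110 1 14 ly [27. 41.] lx [-12.  10.]
116 -1 16 ly [-46. -33.] lx [-12.   9.]
116 1 11 ly [27. 40.] lx [-11.   7.]
122 -1 12 ly [-45. -31.] lx [-10.   5.]
122 1 12 ly [28. 41.] lx [-11.   7.]
128 -1 11 ly [-46. -32.] lx [-11.  -1.]
128 1 11 ly [26. 35.] lx [-11.  10.]
134 -1 11 ly [-47. -31.] lx [-13.  -4.]
134 1 16 ly [28. 50.] lx [-13.   7.]
140 -1 28 ly [-62. -31.] lx [-14.  12.]
140 1 27 ly [27. 59.] lx [-15.   6.]
146 -1 40 ly [-65. -28.] lx [-14.  13.]
146 1 38 ly [25. 60.] lx [-14.  12.]
```

Call:
drive_tool(
  motion=[
    [[0,3,25,0],[0,3,50,0],[0,3,62,0],[0,3,62,0],[0,3,62,0]],
  ],
)

```text
time_s: 3.2
eef_pos: [574.8, 297.7, 200.3]
tcp_rot: [179.9, 0.1, 168.2]
force: [0.1, -0.1, -0.3]
width: 0.703
```

Call:
drive_tool(
  motion=[
    [[0,0,0,0],[0,0,0,0],[0,0,0,0],[0,0,0,0],[0,0,0,0],[0,0,0,0]],
  ],
  hand=20,
  squeeze=70,
)

```text
time_s: 3.95
eef_pos: [574.5, 297.3, 200.0]
tcp_rot: [-180.0, 0.0, 168.2]
force: [-1.5, -2.4, 5.0]
width: 0.332
```

Call:
drive_tool(
  motion=[
    [[0,0,-10,0],[0,0,-40,0],[0,0,-80,0],[0,0,-120,0],[0,0,-120,0]],
  ],
)

```text
time_s: 4.58
eef_pos: [574.8, 298.2, 321.6]
tcp_rot: [179.7, 0.3, 168.2]
force: [-0.3, 0.1, -6.7]
width: 0.327
```

```bash
python3 go.py 506 82.3 300 -165.1
```

```text
shift [  23.2 -225.4   21.6] turn -0.466 q6 -143.5 q1 41.7 t 4.58 F [-0.3  0.1 -6.7] w 0.327
```

Call:
drive_tool(
  motion=[
    [[2,-25,0,-0.05],[5,-65,0,-0.15],[9,-105,0,-0.25],[14,-145,0,-0.35],[19,-185,0,-0.43],[22,-212,10,-0.466],[23,-225,20,-0.466],[23,-225,20,-0.466],[23,-225,20,-0.466],[23,-225,20,-0.466]],
  ],
)

```text
time_s: 5.82
eef_pos: [506.4, 83.0, 298.9]
tcp_rot: [180.0, 0.1, -165.1]
force: [-0.3, 0.6, -7.1]
width: 0.33
```

```bash
python3 go.py 506 82.3 220 -165.1; python3 - <<'E'
from h import *
c=cam('scene');P=cloud(c)
cv2.imwrite('pics/s2.png',cv2.convertScaleAbs(c['frame'][90:290,180:440,::-1].repeat(3,0).repeat(3,1),alpha=1.6))
e=bot.get_state()['eef_pos'];a=np.radians(-165.1); q=P-[e[0],e[1],0]
lx=q[...,0]*np.cos(a)+q[...,1]*np.sin(a); ly=q[...,0]*np.sin(a)-q[...,1]*np.cos(a)
for lo in range(96,150,4):
    k=(abs(lx)<60)&(abs(ly)<60)&(P[...,2]>=lo)&(P[...,2]<lo+4)
    if k.sum()>2: print(lo,k.sum(),'ly',np.percentile(ly[k],[2,98]).round(),'lx',np.percentile(lx[k],[2,98]).round(),c['frame'][k].mean().round())
E
```

```text
shift [ 0.5 -0.6 78.9] turn 0.001 q6 -102.5 q1 27.5 t 5.83 F [-0.3  0.6 -7.1] w 0.33
96 8 ly [-14.  13.] lx [-60. -53.] 63.0
100 18 ly [-15.   7.] lx [-59.  16.] 61.0
104 25 ly [-16.  15.] lx [-49.  35.] 43.0
108 36 ly [-17.  10.] lx [-37.  39.] 34.0
112 40 ly [-19.  12.] lx [-38.  33.] 30.0
116 30 ly [-17.  12.] lx [-37.  33.] 29.0
120 31 ly [-17.  13.] lx [-38.  32.] 30.0
124 22 ly [-17.  11.] lx [-37.  30.] 29.0
128 32 ly [-21.  11.] lx [-38.  34.] 30.0
132 34 ly [-25.  15.] lx [-37.  34.] 35.0
136 111 ly [-27.  17.] lx [-38.  32.] 50.0
140 57 ly [-28.  25.] lx [-36.  24.] 38.0
144 22 ly [-28.  20.] lx [-12.  13.] 12.0
148 24 ly [-28.  22.] lx [-11.  10.] 13.0
```

View pics/s2.png

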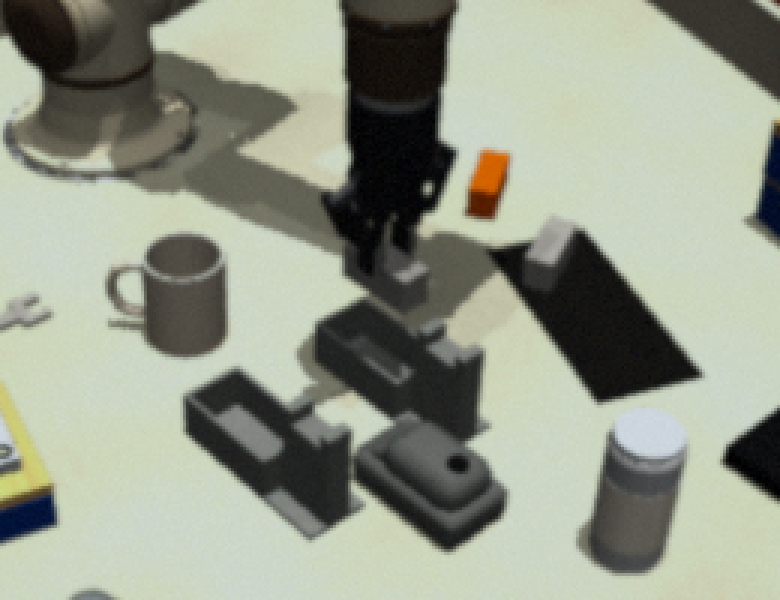

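The weight (385,275 in the crop) is held level above the left box, with its bottom about 197 mm and the tips about 171 mm below the TCP. I lower it so the tips stay just above the rim, then release.

Call:
drive_tool(
  motion=[
    [[0,-1,30,0],[0,-1,55,0],[0,-1,72,0],[0,-1,80,0],[0,-1,80,0],[0,-1,80,0],[0,-1,80,0]],
  ],
)

```text
time_s: 6.75
eef_pos: [506.4, 81.3, 219.5]
tcp_rot: [180.0, 0.1, -165.1]
force: [-0.3, 0.0, -7.0]
width: 0.328
```

Call:
drive_tool(
  motion=[
    [[0,0,0,0],[0,0,0,0],[0,0,0,0],[0,0,0,0]],
  ],
  hand=50,
)

```text
time_s: 7.25
eef_pos: [506.2, 81.2, 219.1]
tcp_rot: [180.0, 0.1, -165.1]
force: [0.1, -0.1, 0.1]
width: 0.586
```

Call:
drive_tool(
  motion=[
    [[0,0,-20,0],[0,0,-60,0],[0,0,-100,0],[0,0,-100,0]],
  ],
)

```text
time_s: 7.75
eef_pos: [506.9, 81.4, 322.2]
tcp_rot: [179.9, 0.5, -165.1]
force: [0.1, -0.6, -0.5]
width: 0.585
```

```bash
python3 go.py 438.2 306.5 300 -50.6
```

```text
shift [  8.5 235.2  22.2] turn -1.998 q6 -102.4 q1 27.3 t 7.75 F [ 0.1 -0.6 -0.5] w 0.585
```

Call:
drive_tool(
  motion=[
    [[1,25,0,-0.17],[2,50,0,-0.34],[3,75,0,-0.51],[4,100,0,-0.68],[5,125,0,-0.85],[6,150,0,-1.02],[7,175,0,-1.19],[8,200,0,-1.36],[8,220,0,-1.53],[8,235,0,-1.7],[8,235,10,-1.87],[8,235,20,-2.0]],
  ],
  hand=60,
)

```text
time_s: 9.25
eef_pos: [437.6, 306.2, 297.4]
tcp_rot: [179.9, -0.0, -50.2]
force: [0.1, -0.0, 0.4]
width: 0.704
```

```bash
python3 go.py 438.2 306.5 199 -50.6; python3 - <<'E'
from seg import *
for n in('scene','top'):
    c=cam(n);P=cloud(c);np.savez(f'{n}2.npz',P=P,frame=c['frame'])
    q=P-[506.4,82.5,0];a=np.radians(14.9)
    lx=q[...,0]*np.cos(a)+q[...,1]*np.sin(a); ly=-q[...,0]*np.sin(a)+q[...,1]*np.cos(a)
    k=(abs(lx)<45)&(abs(ly)<22)&(P[...,2]>30)&(P[...,2]<50)
    print(n,k.sum(),P[k][:,2].mean(),'lx',np.percentile(lx[k],[2,98]),'ly',np.percentile(ly[k],[2,98]))
E
```

```text
shift [ 0.1 -0.6 98.4] turn 0.006 q6 -12.6 q1 52.4 t 9.25 F [ 0.1 -0.   0.4] w 0.704
scene 262 40.33027569608176 lx [-37.55539414  35.29679032] ly [-18.60174335  19.33082145]
top 390 39.282338999363695 lx [-36.53418572  36.52192902] ly [-14.89489592  14.3441547 ]
```

Call:
drive_tool(
  motion=[
    [[0,-0.5,30,0],[0,-0.5,60,0],[0,-0.5,85,0],[0,-0.5,98,0],[0,-0.5,98,0],[0,-0.5,98,0]],
  ],
)

```text
time_s: 10.1
eef_pos: [438.7, 306.8, 201.6]
tcp_rot: [-179.9, 0.0, -50.5]
force: [0.0, 0.3, -0.1]
width: 0.701
```

Call:
drive_tool(
  motion=[
    [[0,0,0,0],[0,0,0,0],[0,0,0,0],[0,0,0,0],[0,0,0,0],[0,0,0,0]],
  ],
  hand=20,
)

```text
time_s: 10.85
eef_pos: [438.0, 306.1, 201.7]
tcp_rot: [180.0, -0.0, -50.5]
force: [-3.0, -1.1, 4.8]
width: 0.329
```

Call:
drive_tool(
  motion=[
    [[0,0,-10,0],[0,0,-40,0],[0,0,-80,0],[0,0,-120,0],[0,0,-130,0],[0,0,-130,0]],
  ],
)

```text
time_s: 11.6
eef_pos: [437.9, 306.1, 330.1]
tcp_rot: [180.0, 0.0, -50.6]
force: [-0.3, -0.1, -4.6]
width: 0.325
```

```bash
python3 go.py 544.5 -60.2 300 14.9
```

```text
shift [350.6 150.4  30.1] turn -1.143 q6 -12.9 q1 52.3 t 11.6 F [-0.3 -0.1 -4.6] w 0.325
```

Call:
drive_tool(
  motion=[
    [[20,8,0,-0.07],[50,21,0,-0.18],[85,36,0,-0.3],[120,51,0,-0.42],[155,66,0,-0.54],[190,81,0,-0.66],[225,96,0,-0.78],[260,111,0,-0.9],[295,126,0,-1.02],[325,139,5,-1.1],[343,147,15,-1.143],[350,150,30,-1.143]],
  ],
)

```text
time_s: 13.1
eef_pos: [544.7, -60.1, 298.0]
tcp_rot: [-180.0, 0.2, 14.8]
force: [0.3, 0.4, -5.5]
width: 0.326
```

Call:
drive_tool(
  motion=[
    [[0,0,0,0],[0,0,0,0],[0,0,0,0]],
  ],
)

```text
time_s: 13.48
eef_pos: [545.2, -58.3, 301.2]
tcp_rot: [180.0, -0.1, 15.0]
force: [0.2, -0.2, -4.4]
width: 0.325
```

```bash
python3 go.py 544.5 -60.2 219.5 14.9;  python3 - <<'E'
from h import *
c=cam('scene');P=cloud(c)
e=bot.get_state()['eef_pos'];a=np.radians(14.9); q=P-[e[0],e[1],0]
lx=q[...,0]*np.cos(a)+q[...,1]*np.sin(a); ly=q[...,0]*np.sin(a)-q[...,1]*np.cos(a)
for lo in range(92,150,4):
    k=(abs(lx)<60)&(abs(ly)<60)&(P[...,2]>=lo)&(P[...,2]<lo+4)
    if k.sum()>2: print(lo,k.sum(),'ly',np.percentile(ly[k],[2,98]).round(),'lx',np.percentile(lx[k],[2,98]).round(),c['frame'][k].mean().round())
E
```

```text
shift [-1.2  1.7 81.7] turn 0.002 q6 94.2 q1 10.8 t 13.47 F [ 0.2 -0.2 -4.4] w 0.325
92 3 ly [14. 16.] lx [52. 57.] 30.0
96 15 ly [-9. 15.] lx [51. 60.] 69.0
100 14 ly [-10.  15.] lx [-25.  58.] 67.0
104 23 ly [-9. 15.] lx [-35.  37.] 38.0
108 32 ly [-11.  17.] lx [-32.  37.] 34.0
112 32 ly [-10.  18.] lx [-34.  38.] 30.0
116 37 ly [-9. 17.] lx [-34.  39.] 30.0
120 27 ly [-11.  17.] lx [-34.  38.] 28.0
124 28 ly [-12.  17.] lx [-39.  38.] 30.0
128 32 ly [-5. 20.] lx [-38.  40.] 30.0
132 26 ly [-19.  23.] lx [-12.  37.] 35.0
136 113 ly [-16.  26.] lx [-22.  38.] 53.0
140 80 ly [-16.  26.] lx [-13.  35.] 45.0
144 25 ly [-21.  29.] lx [-13.  11.] 14.0
148 20 ly [-26.  28.] lx [-9. 11.] 15.0
```

Same holding geometry as before. I lower and release.

Call:
drive_tool(
  motion=[
    [[-1,2,30,0],[-1,2,55,0],[-1,2,74,0],[-1,2,82,0],[-1,2,82,0],[-1,2,82,0],[-1,2,82,0]],
  ],
)

```text
time_s: 14.4
eef_pos: [544.9, -61.1, 219.6]
tcp_rot: [180.0, -0.1, 15.0]
force: [-0.5, -0.4, -4.5]
width: 0.326
```

Call:
drive_tool(
  motion=[
    [[0,0,0,0],[0,0,0,0],[0,0,0,0],[0,0,0,0]],
  ],
  hand=50,
)

```text
time_s: 14.9
eef_pos: [544.8, -61.2, 219.0]
tcp_rot: [180.0, -0.0, 15.0]
force: [-0.3, 0.0, 0.4]
width: 0.583
```

Call:
drive_tool(
  motion=[
    [[0,0,-20,0],[0,0,-60,0],[0,0,-100,0],[0,0,-100,0]],
  ],
)

```text
time_s: 15.4
eef_pos: [545.6, -61.2, 322.4]
tcp_rot: [179.9, -0.5, 15.0]
force: [-0.0, 0.1, 0.2]
width: 0.586
```

```bash
python3 go.py 493.5 -330 300 -0.5
```

```text
shift [-119.9  246.2   22.4] turn 0.271 q6 94.4 q1 10.5 t 15.4 F [-0.   0.1  0.2] w 0.586
```

Call:
drive_tool(
  motion=[
    [[-20,41,0,0.05],[-40,82,0,0.1],[-60,123,0,0.15],[-80,164,0,0.2],[-100,205,0,0.271],[-120,246,0,0.271],[-120,246,20,0.271],[-120,246,20,0.271],[-120,246,20,0.271]],
  ],
  hand=46,
)

```text
time_s: 16.52
eef_pos: [492.5, -329.6, 298.7]
tcp_rot: [180.0, 0.0, -0.5]
force: [0.9, 0.5, 0.1]
width: 0.539
```

```bash
python3 go.py 493.5 -330 225 -0.5; python3 - <<'E'
from seg import *
c=cam('top');P=cloud(c)
for X,Y in((506.4,82.5),(544.5,-60.2)):
    q=P-[X,Y,0];a=np.radians(14.9)
    lx=q[...,0]*np.cos(a)+q[...,1]*np.sin(a); ly=-q[...,0]*np.sin(a)+q[...,1]*np.cos(a)
    k=(abs(lx)<45)&(abs(ly)<22)&(P[...,2]>30)&(P[...,2]<50)
    print(k.sum(),P[k][:,2].mean(),'lx',np.percentile(lx[k],[2,98]),'ly',np.percentile(ly[k],[2,98]))
s=P.shape[:2]
print('post');[print(r) for r in rects(P,box(s,220,130,335,255),90,110,8)]
print('all');[print(r) for r in rects(P,box(s,180,60,350,340),12,130)]
c=cam('scene');P=cloud(c);s=P.shape[:2]
print('bars'); [print(r) for r in rects(P,box(s,125,200,205,280),58,72)]
e=bot.get_state()['eef_pos']; q=P-[e[0],e[1],0]; 
for lo in range(80,150,6):
    k=(abs(q[...,0])<30)&(abs(q[...,1])<60)&(P[...,2]>=lo)&(P[...,2]<lo+6)
    for sg in(-1,1):
        j=k&(q[...,1]*sg>0)
        if j.sum()>2: print(lo,j.sum(),'y',np.percentile(P[j][:,1],[2,98]).round(),'x',np.percentile(P[j][:,0],[2,98]).round())
E
```

```text
shift [ 1.   0.4 73.7] turn -0.0 q6 107.6 q1 -18.1 t 16.52 F [0.9 0.5 0.1] w 0.539
388 39.254393601446786 lx [-36.7415946   36.35762182] ly [-14.87857292  14.3366581 ]
389 39.44784082128289 lx [-35.73855502  37.34609055] ly [-14.39143057  14.92451734]
post
(648.0, -33.0, 24.0, 12.2, -76.8, 98.9, 58, [299, 162])
(610.4, 109.4, 23.7, 13.2, -83.1, 98.2, 55, [237, 173])
(604.9, -44.5, 23.9, 11.8, -70.5, 97.8, 58, [302, 179])
(568.6, 99.2, 24.0, 15.3, -72.8, 97.9, 59, [240, 191])
all
(776.4, 165.5, 59.4, 57.1, -32.2, 105.6, 771, [221, 108])
(656.3, 48.7, 122.0, 69.9, 15.6, 49.3, 1303, [265, 165])
(573.1, -52.5, 169.2, 60.5, 15.2, 45.7, 800, [307, 197])
(535.2, 90.3, 168.9, 60.1, 14.9, 46.1, 696, [247, 209])
(545.4, -59.6, 75.9, 30.4, 15.1, 39.2, 421, [307, 211])
(506.5, 82.3, 76.4, 30.0, 18.1, 39.2, 404, [247, 223])
(374.1, -49.0, 75.9, 72.1, 4.0, 84.7, 357, [298, 280])
bars
(492.4, -333.6, 202.3, 25.2, -0.3, 64.4, 597, [155, 243])
(477.0, -269.7, 114.4, 24.6, -1.8, 64.8, 306, [176, 231])
134 9 y [-363. -353.] x [497. 506.]
134 11 y [-308. -297.] x [488. 504.]
140 15 y [-366. -354.] x [489. 505.]
140 18 y [-307. -294.] x [489. 505.]
146 17 y [-367. -353.] x [493. 504.]
146 9 y [-307. -297.] x [485. 505.]
```

Call:
drive_tool(
  motion=[
    [[1,1,25,0],[1,1,50,0],[1,1,66,0],[1,1,74,0],[1,1,74,0],[1,1,74,0],[1,1,74,0]],
  ],
)

```text
time_s: 17.5
eef_pos: [493.5, -331.0, 225.5]
tcp_rot: [180.0, -0.1, -0.6]
force: [0.1, -0.0, 0.3]
width: 0.538
```

Call:
drive_tool(
  motion=[
    [[0,0,0,0],[0,0,0,0],[0,0,0,0],[0,0,0,0],[0,0,0,0],[0,0,0,0]],
  ],
  hand=12,
  squeeze=60,
)

```text
time_s: 18.25
eef_pos: [493.4, -331.0, 225.5]
tcp_rot: [180.0, -0.0, -0.5]
force: [-1.2, 0.7, 5.6]
width: 0.263
```

Call:
drive_tool(
  motion=[
    [[0,0,-6,0],[0,0,-20,0],[0,0,-50,0],[0,0,-80,0],[0,0,-105,0],[0,0,-115,0],[0,0,-115,0]],
  ],
)

```text
time_s: 19.12
eef_pos: [493.1, -330.8, 340.1]
tcp_rot: [180.0, -0.1, -0.6]
force: [0.6, -0.7, -0.5]
width: 0.259
```

```bash
python3 go.py 607.7 33.1 330 -75.1;  python3 - <<'E'
from seg import *
for n in('scene','top'):
  c=cam(n);P=cloud(c);s=P.shape[:2]
  m=(abs(P[...,0]-493)<115)&(abs(P[...,1]+331)<25)&(P[...,2]<184)
  print(n); [print(r) for r in rects(P,m,150,184)]
  print([r for r in rects(P,(abs(P[...,0]-480)<90)&(abs(P[...,1]+265)<40),58,72)])
E
```

```text
shift [ 110.9 -365.    10.1] turn 1.301 q6 107.7 q1 -18.2 t 19.12 F [ 0.6 -0.7 -0.5] w 0.259
scene
(507.9, -330.6, 171.8, 46.1, 6.0, 179.3, 565, [150, 212])
[(477.6, -269.9, 112.2, 25.1, -1.2, 64.7, 311, [176, 231])]
top
(543.7, -322.2, 34.1, 24.3, -22.3, 176.6, 137, [434, 205])
(441.5, -330.2, 97.3, 36.2, 3.9, 176.9, 604, [434, 253])
[]
```

Call:
drive_tool(
  motion=[
    [[4,-13,0,0.05],[11,-37,0,0.15],[21,-70,0,0.27],[32,-104,0,0.39],[42,-138,0,0.51],[52,-172,0,0.63],[62,-206,0,0.75],[73,-240,0,0.87],[83,-274,0,0.99],[94,-308,0,1.11],[104,-342,0,1.22],[109,-359,0,1.3]],
  ],
)

```text
time_s: 20.72
eef_pos: [606.0, 28.8, 337.9]
tcp_rot: [179.8, 0.0, -75.1]
force: [0.6, -0.5, -1.7]
width: 0.259
```

Call:
drive_tool(
  motion=[
    [[2,7,20,0],[2,7,30,0],[2,7,30,0],[2,7,30,0],[2,7,30,0]],
  ],
)

```text
time_s: 21.35
eef_pos: [599.8, 23.2, 310.4]
tcp_rot: [-179.9, -0.0, -75.1]
force: [-0.1, -0.1, -1.7]
width: 0.262
```

```bash
python3 go.py 607.7 33.1 260 -75.1;  python3 - <<'E'
from seg import *
e=bot.get_state()['eef_pos'];print(e)
a=np.radians(-75.1)
for n in('scene','top'):
  c=cam(n);P=cloud(c); q=P-[e[0],e[1],0]
  cv2.imwrite(f'pics/{n}5.png',cv2.convertScaleAbs(c['frame'][...,::-1],alpha=1.6))
  lx=q[...,0]*np.cos(a)+q[...,1]*np.sin(a); ly=q[...,0]*np.sin(a)-q[...,1]*np.cos(a)
  b=e[2]-161.5
  k=(abs(lx)<125)&(abs(ly)<25)&(abs(P[...,2]-b)<7)
  print(n,'exp top',b,'lx',np.percentile(lx[k],[1,99]))
  for lo in range(-100,100,20):
    j=k&(lx>lo)&(lx<lo+20)
    if j.sum()>5: print(lo,j.sum(),'z',np.median(P[j][:,2]).round(1),'ly',np.percentile(ly[j],[5,95]).round(1))
E
```

```text
shift [ -7.6 -10.2  50.4] turn 0.001 q6 -2.7 q1 17.7 t 21.35 F [-0.1 -0.1 -1.7] w 0.262
[599.78746182  23.168361   310.37267628]
scene exp top 148.87267627948404 lx [-99.88224749  98.87300518]
-100 51 z 149.4 ly [-11.9   8.1]
-80 35 z 149.0 ly [-11.5  -0.3]
-60 24 z 146.3 ly [-12.6  -8.1]
-40 19 z 146.4 ly [-13.2  -8.6]
-20 22 z 151.3 ly [-22.9  13.9]
0 87 z 150.1 ly [-22.6  15.3]
20 70 z 149.3 ly [-12.   11.5]
40 74 z 149.5 ly [-12.2  11.4]
60 73 z 149.6 ly [-12.1  10. ]
80 82 z 149.1 ly [-11.8  10.4]
top exp top 148.87267627948404 lx [-101.05058794   95.55826895]
-100 100 z 148.2 ly [-12.6   9.9]
-80 99 z 148.0 ly [-12.6   9.5]
-60 100 z 148.3 ly [-12.5   9.9]
-40 96 z 148.4 ly [-12.2  10. ]
-20 21 z 148.5 ly [-4.7 15.4]
0 9 z 148.6 ly [ 5.7 15.1]
20 85 z 147.7 ly [-11.3   9.4]
40 97 z 147.9 ly [-12.8   9.4]
60 95 z 148.7 ly [-12.5   9. ]
80 81 z 148.3 ly [-12.9   9.3]
```

View pics/scene5.png

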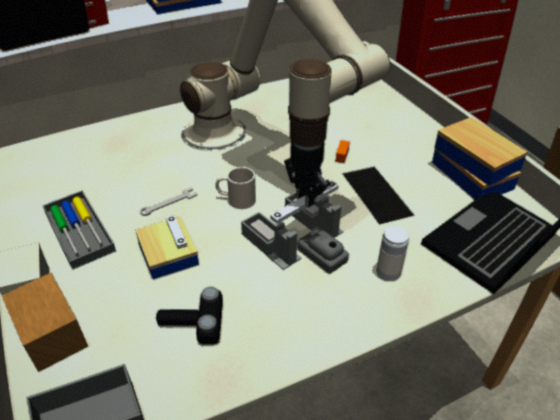

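The bar is level and centred in the jaws, held above the posts, with stands and moulding unmoved. I overshot sideways by a sign slip, so I correct that and then lower.

Call:
drive_tool(
  motion=[
    [[-3,-4,0,0],[-6.8,-8.2,8,0],[-6.8,-8.2,20,0],[-6.8,-8.2,30,0],[-6.8,-8.2,34,0],[-6.8,-8.2,34,0],[-6.8,-8.2,34,0],[-6.8,-8.2,34,0]],
  ],
)

```text
time_s: 22.45
eef_pos: [605.8, 32.0, 276.2]
tcp_rot: [-179.9, -0.0, -75.0]
force: [-0.8, -0.1, -2.2]
width: 0.26
```

```bash
python3 go.py 606 31.8 261 -75.1;  python3 - <<'E'
from seg import *
e=bot.get_state()['eef_pos'];print(e)
a=np.radians(-75.1)
for n,sx in(('scene',593.1),('top',595.6)):
  c=cam(n);P=cloud(c); q=P-[e[0],e[1],0]
  cv2.imwrite(f'pics/{n}6.png',cv2.convertScaleAbs(c['frame'][...,::-1],alpha=1.6))
  lx=q[...,0]*np.cos(a)+q[...,1]*np.sin(a); X=P[...,0]*np.cos(a+np.pi/2)+P[...,1]*np.sin(a+np.pi/2)-sx
  k=(abs(lx)<105)&(abs(X)<40)&(P[...,2]>90)&(P[...,2]<125)
  for lo in range(-100,100,12):
    j=k&(lx>lo)&(lx<lo+12); b=j&(P[...,2]>106)
    g=j&(P[...,2]<103)
    if b.sum()>5: print(n,lo,'bar X',np.percentile(X[b],[5,95]).round(1),'z',np.median(P[b][:,2]).round(1), 'post X',np.percentile(X[g],[5,95]).round(1) if g.sum()>5 else '')
E
```

```text
shift [ 0.2 -0.2 15.2] turn 0.001 q6 -3.3 q1 18.3 t 22.45 F [-0.8 -0.1 -2.2] w 0.26
[605.76151102  31.96288197 276.18419107]
scene -100 bar X [-8.1 12.1] z 116.1 post X 
scene -88 bar X [ 0.8 13.4] z 115.7 post X [15.8 26.9]
scene -76 bar X [ 3.4 12.6] z 114.2 post X [10.5 28. ]
scene -64 bar X [ 8.2 11.9] z 112.1 post X [16.1 28.1]
scene -52 bar X [ 8.6 13.2] z 111.3 post X 
scene -40 bar X [ 8.8 13. ] z 109.5 post X 
scene -16 bar X [-12.5  24.3] z 118.6 post X 
scene -4 bar X [-14.9  24.6] z 116.7 post X 
scene 8 bar X [-16.5  17.7] z 115.4 post X 
scene 20 bar X [-8.5 12.3] z 114.7 post X 
scene 32 bar X [-10.8  12.6] z 114.7 post X 
scene 44 bar X [-9.6 12. ] z 115.2 post X 
scene 56 bar X [-10.6  12.2] z 115.4 post X [-27.9  27.8]
scene 68 bar X [-9.7 12.4] z 115.0 post X [-27.   27.5]
scene 80 bar X [-10.   12.8] z 115.1 post X [-28.9  27.2]
scene 92 bar X [-10.7  11.5] z 113.8 post X 
top -100 bar X [-11.8  10.4] z 113.7 post X 
top -88 bar X [-12.   10.9] z 114.1 post X [-27.8  27.1]
top -76 bar X [-11.6  10.6] z 113.7 post X [-27.7  26.5]
top -64 bar X [-11.6  10.7] z 114.0 post X [-26.9  25. ]
top -52 bar X [-11.7  10. ] z 114.4 post X 
top -40 bar X [-11.9  10.3] z 114.0 post X 
top -28 bar X [-11.7   8. ] z 113.4 post X 
top -16 bar X [-17.8  -8.2] z 111.6 post X 
top 8 bar X [-14.1  -2.1] z 113.3 post X 
top 20 bar X [-11.5   7. ] z 113.7 post X 
top 32 bar X [-11.8  11.4] z 113.8 post X 
top 44 bar X [-11.2  10.6] z 114.2 post X 
top 56 bar X [-11.2  10.3] z 113.3 post X [-27.4  25.1]
top 68 bar X [-11.1  10.8] z 114.0 post X [-27.3  27.1]
top 80 bar X [-11.4  10.9] z 113.5 post X [-27.3  27.2]
top 92 bar X [-11.8   9.4] z 114.3 post X
```

The bar is within about 1 mm of the notch centres in both views. I lower it gently.

Call:
drive_tool(
  motion=[
    [[0,0,4,0],[0,0,8,0],[0,0,11,0],[0,0,13,0],[0,0,14,0],[0,0,14.5,0],[0,0,14.5,0],[0,0,14.5,0]],
  ],
)

```text
time_s: 23.55
eef_pos: [605.7, 32.0, 261.3]
tcp_rot: [-180.0, -0.0, -75.0]
force: [0.3, -0.4, -1.0]
width: 0.262
```

Call:
drive_tool(
  motion=[
    [[0,0,0.5,0],[0,0,1,0],[0,0,1,0],[0,0,1,0]],
  ],
)

```text
time_s: 24.05
eef_pos: [605.7, 32.0, 260.5]
tcp_rot: [-180.0, -0.0, -75.0]
force: [-0.2, 0.9, 2.0]
width: 0.258
```

Call:
drive_tool(
  motion=[
    [[0,0,0,0],[0,0,0,0],[0,0,0,0],[0,0,0,0]],
  ],
  hand=50,
)

```text
time_s: 24.55
eef_pos: [605.7, 32.0, 260.2]
tcp_rot: [-180.0, -0.0, -75.0]
force: [0.0, 0.3, 0.2]
width: 0.59
```

Call:
drive_tool(
  motion=[
    [[0,0,-10,0],[0,0,-40,0],[0,0,-90,0],[0,0,-140,0],[0,50,-150,0],[0,110,-150,0],[0,150,-150,0],[0,150,-150,0],[0,150,-150,0]],
  ],
)

```text
time_s: 25.68
eef_pos: [461.2, -6.6, 411.2]
tcp_rot: [-179.9, -0.0, -75.0]
force: [-0.0, 0.2, -0.1]
width: 0.586
```

```bash
python3 - <<'E'
from seg import *
s=bot.get_state();print(s['time_s'],s['eef_pos'],s['force'])
a=np.radians(14.9)
for n,sx in(('scene',593.1),('top',595.6)):
  c=cam(n);P=cloud(c)
  cv2.imwrite(f'pics/{n}7.png',cv2.convertScaleAbs(c['frame'][...,::-1],alpha=1.6))
  sh=P.shape[:2]
  X=P[...,0]*np.cos(a)+P[...,1]*np.sin(a)-sx; Y=-P[...,0]*np.sin(a)+P[...,1]*np.cos(a)+124.2
  F=c['frame'].mean(2)
  k=(abs(Y)<110)&(abs(X)<16)&(P[...,2]>92)&(P[...,2]<106)
  print(n,'Y',np.percentile(Y[k],[1,99]).round(1))
  for lo in range(-100,100,20):
    b=k&(Y>lo)&(Y<lo+20)
    if b.sum()>5: print(lo,b.sum(),'X',np.percentile(X[b],[5,95]).round(1),'z',np.median(P[b][:,2]).round(1))
  if n=='top':
    [print(r) for r in rects(P,box(sh,180,60,450,340),12,130)]
    [print(r) for r in rects(P,box(sh,370,180,445,290),58,75)]
E
```

```text
25.675 [461.18121718  -6.61692061 411.24222581] [-0.04212407  0.17954884 -0.05531193]
scene Y [-99.8  99.8]
-100 84 X [-11.1  12.8] z 99.4
-80 68 X [-10.8  12.5] z 99.3
-60 71 X [-11.3  12.6] z 99.6
-40 68 X [-10.3  13.3] z 99.7
-20 68 X [-11.8  13.4] z 99.6
0 70 X [-10.4  12.6] z 99.7
20 59 X [-10.1  11.6] z 100.0
40 61 X [-10.2  11.7] z 99.8
60 63 X [-10.9  12.2] z 100.0
80 60 X [-11.8  12.8] z 99.9Traceback (most recent call last):
  File "<stdin>", line 11, in <module>
    return _quantile_unchecked(
        a, q, axis, out, overwrite_input, method, keepdims, weights)
    return _ureduce(a,
                    func=_quantile_ureduce_func,
    ...<5 lines>...
                    overwrite_input=overwrite_input,
                    method=method)
    r = func(a, **kwargs)
    result = _quantile(arr,
                       quantiles=q,
    ...<2 lines>...
                       out=out,
                       weights=wgt)
    slices_having_nans = np.isnan(arr[-1, ...])
                                  ~~~^^^^^^^^^
IndexError: index -1 is out of bounds for axis 0 with size 0
```

```bash
python3 -c "
import cv2,numpy as np
a=cv2.imread('pics/top7.png')[60:340,150:430];b=cv2.imread('pics/scene7.png')[120:320,200:400]
cv2.imwrite('pics/f7.png',np.hstack([cv2.resize(x,(400,400)) for x in(a,b)]))"
```

```text
(no output)
```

View pics/f7.png

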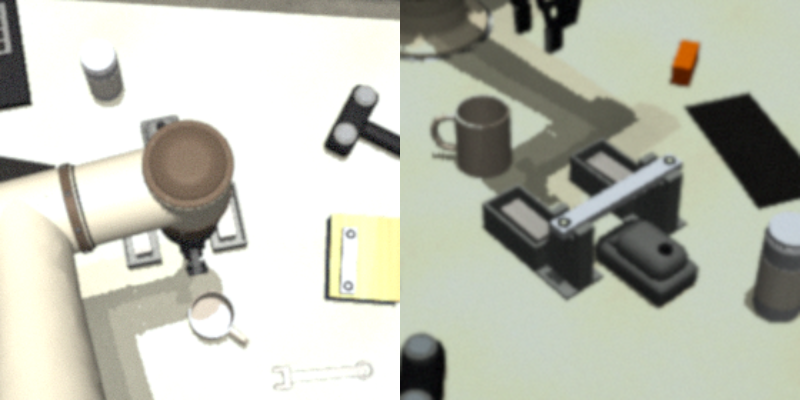

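The right panel shows the bar seated across both posts ((565,222) to (670,160)), its ends sticking out, with weights in both boxes and the moulding in place. The gripper is clear of everything. In the left panel the arm blocks the overhead view of the bar, but the scene camera's numbers are enough, so I hand in.

```bash
python3 -c "
from workcell import bot
print(bot.job_done())"
```

```text
the job is handed in; nothing more can be done
None
```

I dropped one steel weight into each ballast box, laid the long bar across both notches, backed the arm clear and handed in at about 26 s. No verdict was reported.

- **Weights:** The top camera showed both lying flat in their boxes, tops about 39–40 mm up and centred within about 1 mm.
- **Bar:** After release, the scene camera showed it flat, with its top at 99–100 mm, within about 1 mm of the notch line and its ends 100 mm either side of the middle.
- **Stands and moulding:** Measured just before I picked up the bar, they were within about 1 mm of their starting places. After the bar was placed I checked them only by eye.
- **Not confirmed or disagreed:**
  - The final top-camera check failed because the arm blocked the view of the bar, so the bar result rests on the scene camera alone.
  - The two cameras disagreed by about 2–5 mm in absolute position. I placed the bar relative to the stands within each view to allow for that.
  - I overshot sideways once with the bar held high above the stands, and corrected it before lowering.

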